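Shift the peg lathe into third

ROBOT

A 6-joint arm with a two-finger parallel gripper is mounted at the origin on the work surface. World frame = base frame: x ahead of the robot, y to its left, z up, the work surface at z = 0. Lengths are in m, angles in rad, forces in N, time in s.
With the tool pointing down it reaches from about 0.25 to 0.775 m from the base axis. Payload 8.9 kg.
Tool frame: the origin (TCP) lies on the centre line of the jaws, within the pads' length; the fingertips stand ahead of it and the grasp point (between the pads) lies 2 mm behind it (env.tcp_to_tips is the z of the fingertips in the tool frame, in m); z points along the fingers, y is the direction in which the jaws open and shut (so a half turn about z gives the same grasp; the last joint's range is limited). The gripper opens to 85 mm and grips with 20 to 120 N. Pads are 22 mm wide; open, the fingers measure 114 mm over their backs; the gripper's body (76 mm by 85 mm) begins 54 mm behind the grasp point. The pads swing forward as they close: fully open they stand 13 mm farther back than shut.
Start: joints at [1.002, 0.291, -0.153, 1.127, 0, 1.431], TCP at [0.219, 0.477, 0.248] pointing down, gripper open.
Joint ranges: [-2.52, 2.52], [-0.91, 1.74], [-1.3, 1.37], [-1.96, 2.02], [-1.52, 1.47], [-3.14, 3.14]. Speed limits (rad/s): [2.22, 2.22, 2.79, 3.14, 3.14, 3.14].

INTERFACE

Orientations are given as a unit quaternion [w, x, y, z].
In Python, from workcell import sense, optics, env gives the robot as it stands.
- The arm moves only by the tool servo_tool, never from a script. Its argument "motion" is a list of rows, each an object with "linear": the shift along the world's x, y, z in m, a list of three; "yaw": the turn about the world's z in degrees. A call has 1 to 12 rows; each row is the pose to reach, as a shift and turn from the pose commanded when the call began; what a row does not reach only later rows make up. A row lasts 1/12 s, in which the tool goes at most 41.7 mm and 7.16 degrees, less where a joint would pass 70% of its speed; a pose out of reach is approached as far as the arm can. A call with a gripper value outside its range is refused whole. "gripper" is the closure, from 0 (fully open) to 1 (shut), set as the call begins (left out, the last holds). The fingers move at their own pace and stop on an object; the grip force is fixed at half the most. Time passes only in rows, so rows that repeat a pose let the fingers close. It gives the time, the measured TCP pose, the force and the opening at its end, in the units of the state.
- sense(): the state, without advancing time (a new reading comes with each control period).
- optics.snapshot(name): name is "side" or "top"; returns a dict with "image" (420x560x3 uint8, red, green, blue), "mtx" (3x3 intrinsics, pixels), "D" ([k1, k2, p1, p2, k3] as OpenCV has them; the pictures are not rectified), "origin" and "orientation" of the camera in the world. Camera axes: x right, y down, z forward; pixel columns grow to the right and rows downward; lengths in m; the calibration is good to about 2 mm. A picture is of the moment at which its call begins. There is no depth.
- env.hand_in(): hands the job in, once; it reports no verdict.
The state is a dict: "clock": time; "joint_positions": joint angles; "qd": joint speeds; "joint_torque": joint torques, N m; "ee_pos": TCP position; "ee_rot": TCP orientation; "contact_force": force on the tool from outside, world axes, zero at the start; "torque": the same for the moment, N m; "opening": finger opening in m.
Only numpy, scipy, OpenCV 4.12 (cv2) and the standard library are available. Lean on these libraries where they do the work, as an engineer would, in place of code of your own. Each camera call takes 0.05 s, during which the arm holds its last target.

TASK

Put the lathe into third gear: with the outside of the fingers, push the red gear lever along its gate to the cross lane, across to the right, then forward until it is fully home in the third slot, without letting it into the fourth. Push gently, never grip the lever, leave everything else on the bench and on the lathe where it stands, and finish clear of the lever.

Things in the scene. Friction and masses are not known exactly. Their poses are not given: they have to be found in the camera images.
- lathe: green bench lathe, fixed. Its x is 'forward' (away from the robot, turned by up to 0.25 rad), y left, z up. Origin on the bench under the middle of the headstock, a box 250 mm (x) by 240 mm (y), flat top 124 mm up, with an aluminium gate plate 132 (x) by 110 (y) mm centred on it. Bed, chuck and tailstock lie left of the headstock, up to 130 mm high
- gate_centre (a point): middle of the H slot, on the gate plate's upper face, 136 mm above the bench. Two legs along x, centred 24 mm left and right of here, run 36 mm forward and back of it; a cross lane along y joins them here; all 20 mm wide. Dots by the leg ends number the slots: 1 left forward, 2 left back, 3 (red dots) right forward, 4 right back
- slot3 (a point): where the lever's 12 mm shaft stands in the gate when fully home in the third slot: 30 mm forward and 24 mm right of the middle, on the plate's upper face
- knob: red gear-lever knob, 34 mm diameter, 44 mm tall; origin at its middle, z along the shaft. The 12 mm shaft passes down through the gate to a hidden pivot 35 mm above the bench under the gate's middle, 165 mm below the knob's middle (200 mm above the bench when upright). It stays where left; about 2 N at the knob moves it
- across (a joint): sideways lean of the lever, rad: 0 upright, negative to the left, positive to the right; about -0.24 in the left leg (play 0.04), +0.24 in the right leg. Knob moves about 40 mm to the side at 0.24
- along (a joint): forward lean of the lever, rad: 0 at the cross lane (can cross within about 0.04), positive forward, negative back; about +0.29 fully forward at the slot's hard end, -0.29 fully back. Knob moves 47 mm at 0.29. At the start anywhere along the left leg
- mug: white mug, 80 mm across, 95 mm tall, standing on the bench; origin under its centre. Bystander: leave it alone
- tumbler: amber glass tumbler, 70 mm across, 85 mm tall, on the bench; origin under its centre. Bystander
- glue: yellow glue bottle with orange cap, 56 mm across, 150 mm tall, on the bench; origin under its centre. Bystander
- awl: awl with wooden handle, 170 mm long, lying on the bench along its own x. Bystander
- horse: carved wooden horse head, 122 mm tall on a 60 x 45 mm foot, on the bench; origin under its foot. Bystander
- peg: dark wooden tuning peg, 16 mm thick with a 22 mm head, about 36 mm tall in all, standing upright on top of the headstock at its near left corner; origin under its foot. Bystander
- wax: amber jar of wax with a steel cap, 38 mm across, 32 mm tall, standing on top of the headstock at its far right corner; origin under its centre. Bystander

How it is judged:
On the way, in this order (a step that is already met when the one before it is completed fails the run):
1. the lever is brought across to the right-hand leg through the cross lane (value of joint across above 0.18 rad and value of joint along between -0.12 and 0.12 rad), for 0.2 s.
2. the lever is pushed forward home in the third slot (value of joint across above 0.18 rad and value of joint along above 0.255 rad), for 0.2 s.
At the end, for the whole second after the job is handed in: The lever stands at rest in the third slot: leaning right by more than 0.18 rad and forward by more than 0.255 rad (home is 0.29, so within about 6 mm at the knob) (all of step 2 and velocity of joint across between -0.05 and 0.05 rad/s and velocity of joint along between -0.05 and 0.05 rad/s); the robot touches nothing.
It fails at once if the lever goes into the fourth slot (leaning right and back by more than 0.15 rad) (value of joint across above 0.1 rad and value of joint along below -0.15 rad).
It fails at once if the lever is gripped or rammed: more than 37 N between fingers and lever (contact force between the fingers and knob above 37 N).
It fails at once if a bystander is lifted, carried, or shifted by more than 20 mm, or tipped (distance of any of mug, tumbler, glue, awl, horse, peg, wax from where it was at the start of the episode above 0.02 m or angle between any of mug, tumbler, glue, horse, peg, wax's own z axis and vertical above 0.5 rad).
It also fails if it takes over 46 s, if anything falls off the work surface, if the arm or the gripper's body presses on something with over 40 N, if the wrist force passes 120 N, or if a joint passes its speed limit or range.

## Working session

There is one attempt and no reset: what is moved stays moved. The work goes in short steps, Python scripts to look and compute and a tool call to move; the robot and the scene stay as the last step left them, time stands still between calls to the robot, and variables do not carry over. Pictures are saved under pics/ and viewed, and the job is handed in when it is done.

Besides the shell and the picture viewer there is one more tool, called after "Request:" as a command line: name --argument value ..., lists and objects as JSON in quotes. servo_tool: Moves the arm, as the interface text tells. Its arguments: {"type":"object","properties":{"motion":{"type":"array","items":{"type":"object","properties":{"linear":{"type":"array","items":{"type":"number"}},"yaw":{"type":"number"}}}},"gripper":{"type":"number"}},"required":["motion"]}

```bash
mkdir -p pics; ls; python3 - <<'E'
from workcell import sense, optics, env
import cv2
s=sense(); print({k:s[k] for k in ('clock','ee_pos','ee_rot','opening','contact_force')}, env.tcp_to_tips)
for n in('side','top'):
    d=optics.snapshot(n); cv2.imwrite(f'pics/{n}0.png',d['image'][:,:,::-1]); print(n,d['mtx'],d['D'],d['origin'],d['orientation'])
E
```

```text
pics
{'clock': 0.0, 'ee_pos': array([0.21852392, 0.47687835, 0.24772201]), 'ee_rot': array([-2.34918905e-04,  2.13259268e-01,  9.76995409e-01, -6.33358355e-04]), 'opening': 0.08520183693116636, 'contact_force': array([-0.00222355,  0.08349465, -0.86414316])} 0.017
side [[504.70657329   0.         288.66163468]
 [  0.         504.70657329 211.0861771 ]
 [  0.           0.           1.        ]] [0.0047312 0.        0.        0.        0.       ] [-0.00743145 -0.990265    1.23295319] [-0.38019442  0.89966619 -0.19392309  0.09190642]
top [[503.27162087   0.         280.32790265]
 [  0.         503.27162087 207.6660139 ]
 [  0.           0.           1.        ]] [-0.08199152  0.          0.          0.          0.        ] [0.14954529 0.02468675 1.60145911] [ 0.08181655 -0.69693452  0.7074391  -0.08436969]
```

View pics/side0.png

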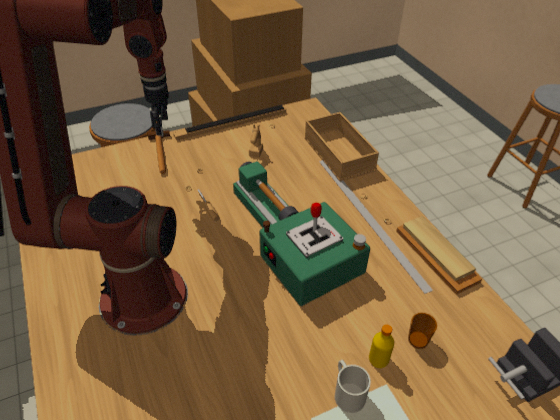

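View pics/top0.png

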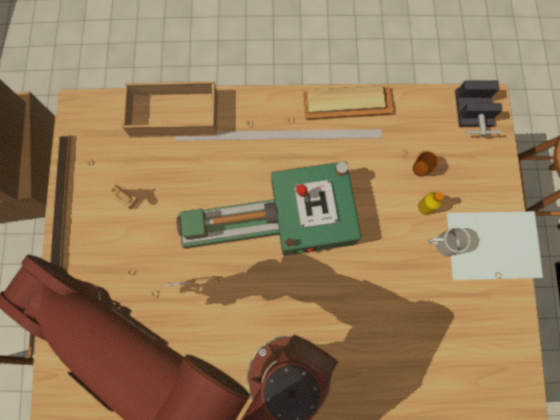

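Side view: knob at about (316,210), gate plate around (315,236). Top view: knob at (301,190), plate around (317,203). The lever looks well forward in the left leg. Next I'll measure.

```bash
cat > h.py <<'E'
import numpy as np, cv2
from scipy.spatial.transform import Rotation as R
from workcell import sense, optics, env
def rot(d):
    q=d['orientation']; return R.from_quat([q[1],q[2],q[3],q[0]]).as_matrix()
def ray(d,p):
    u=cv2.undistortPoints(np.array([[p]],float),d['mtx'],d['D'])[0,0]
    return np.array(d['origin']),rot(d)@np.array([u[0],u[1],1.])
def onplane(d,p,z):
    o,r=ray(d,p); return o+r*(z-o[2])/r[2]
def tri(ds,ps):
    A=np.zeros((3,3));b=np.zeros(3)
    for d,p in zip(ds,ps):
        o,r=ray(d,p); r=r/np.linalg.norm(r);M=np.eye(3)-np.outer(r,r);A+=M;b+=M@o
    x=np.linalg.solve(A,b)
    res=[np.linalg.norm(np.cross(x-ray(d,p)[0],ray(d,p)[1]/np.linalg.norm(ray(d,p)[1]))) for d,p in zip(ds,ps)]
    return x,res
def proj(d,X):
    Rm=rot(d).T; return cv2.projectPoints(np.array([X],float),cv2.Rodrigues(Rm)[0],-Rm@np.array(d['origin']),d['mtx'],d['D'])[0][0,0]
def red(d,box):
    x0,y0,x1,y1=box; im=d['image'][y0:y1,x0:x1].astype(int)
    m=((im[...,0]>110)&(im[...,1]<60)&(im[...,2]<60)).astype(np.uint8)
    n,l,st,c=cv2.connectedComponentsWithStats(m)
    return [(st[i,4],c[i]+[x0,y0],st[i,:4]) for i in range(1,n)]
def plate(d,box):
    x0,y0,x1,y1=box; im=d['image'][y0:y1,x0:x1].astype(int)
    m=((im.min(2)>140)).astype(np.uint8)
    m=cv2.morphologyEx(m,cv2.MORPH_CLOSE,np.ones((3,3)))
    c=max(cv2.findContours(m,cv2.RETR_EXTERNAL,cv2.CHAIN_APPROX_NONE)[0],key=cv2.contourArea)
    return c[:,0]+[x0,y0]
E
python3 - <<'E'
from h import *
d={n:optics.snapshot(n) for n in('side','top')}
bs={'side':(270,195,375,265),'top':(285,165,350,235)}
for n in d:
    b=bs[n]
    print(n,red(d[n],b)); c=plate(d[n],b)
    P=np.array([onplane(d[n],p,.136)[:2] for p in c]).astype(np.float32)
    h=cv2.convexHull(P); r=cv2.minAreaRect(h); print('plate',r)
    x0,y0,x1,y1=b; im=cv2.resize(d[n]['image'][y0:y1,x0:x1],None,fx=7,fy=7,interpolation=cv2.INTER_CUBIC)[:,:,::-1]
    cv2.imwrite(f'pics/z{n}.png',im)
E
```

```text
side [(np.int32(61), array([314.91803279, 206.60655738]), array([41,  8, 10, 10], dtype=int32)), (np.int32(6), array([270.5, 254. ]), array([ 0, 58,  2,  3], dtype=int32))]
plate ((0.513206422328949, -0.08763924241065979), (0.130861297249794, 0.10994333028793335), 8.822932243347168)
top [(np.int32(71), array([301.38028169, 189.91549296]), array([12, 20,  9, 11], dtype=int32))]
plate ((0.5143399238586426, -0.08927018940448761), (0.1314227133989334, 0.10926631093025208), 7.748887062072754)
```

View pics/zside.png

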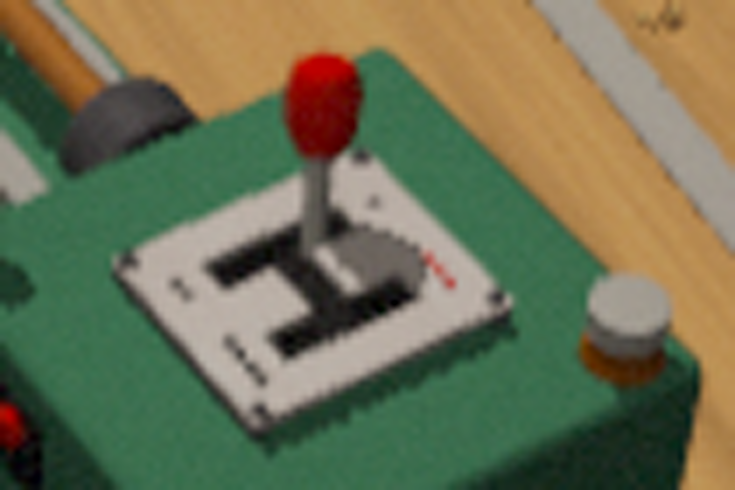

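View pics/ztop.png

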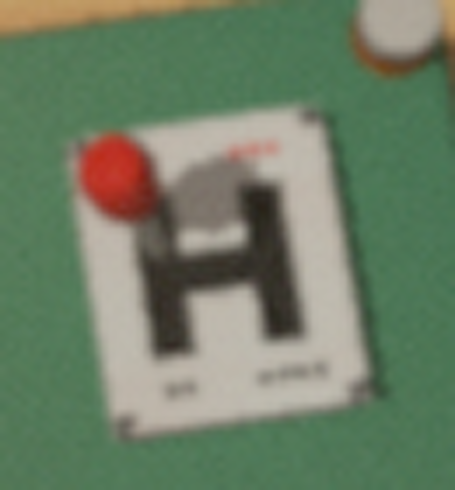

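The plate is well measured: centre about (0.514, -0.0885), yaw about 8.3°. Now the knob.

```bash
cat >> h.py <<'E'
G=np.array([.5138,-.0885,.136]); YAW=np.radians(8.3)
F=np.array([np.cos(YAW),np.sin(YAW),0]); Rt=np.array([np.sin(YAW),-np.cos(YAW),0]); PIV=np.array([G[0],G[1],.035])
def knob(verbose=1):
    ds=[];ps=[];bs={'side':(290,180,375,265),'top':(285,165,350,235)}
    for n in bs:
        d=optics.snapshot(n); x0,y0,x1,y1=bs[n]; im=d['image'][y0:y1,x0:x1].astype(int)
        m=((im[...,0]>70)&(im[...,1]<.42*im[...,0])&(im[...,2]<.42*im[...,0])).astype(np.uint8)
        k,l,st,c=cv2.connectedComponentsWithStats(m)
        if k<2: print(n,'no knob'); continue
        i=1+np.argmax(st[1:,4]); b=st[i]; 
        if verbose: print(n,b+[x0,y0,0,0,0],c[i]+[x0,y0])
        ds.append(d);ps.append(c[i]+[x0,y0])
    X,res=tri(ds,ps)
    v=X-PIV
    print('knob',X.round(4),'res',np.round(res,4),'len',np.linalg.norm(v).round(4),'along',np.arctan2(v@F,v[2]).round(3),'across',np.arctan2(v@Rt,v[2]).round(3))
    return X
def lev(al,ac): # knob pos estimate
    v=np.array([0,0,1.])+np.tan(al)*F+np.tan(ac)*Rt
    return PIV+.165*v/np.linalg.norm(v)
E
python3 - <<'E'
from h import *
knob()
for a in [(.29,-.24),(.2,-.24),(0,-.24),(0,0),(0,.24),(.29,.24)]: print(a,lev(*a).round(4))
s=sense(); q=s['ee_rot']; print(R.from_quat([q[1],q[2],q[3],q[0]]).as_matrix().round(3), s['clock'])
E
```

```text
side [311 203  10  15 123] [315.52845528 209.32520325]
top [297 185  10  11  78] [301.24358974 189.84615385]
knob [ 0.5388 -0.0443  0.1934] res [0.001 0.001] len 0.1663 along 0.194 across -0.248
(0.29, -0.24) [ 0.5538 -0.0446  0.1889]
(0.2, -0.24) [ 0.5398 -0.0458  0.1923]
(0, -0.24) [ 0.5081 -0.0497  0.1953]
(0, 0) [ 0.5138 -0.0885  0.2   ]
(0, 0.24) [ 0.5195 -0.1273  0.1953]
(0.29, 0.24) [ 0.5647 -0.1191  0.1889]
[[-0.909  0.417 -0.   ]
 [ 0.417  0.909 -0.   ]
 [ 0.    -0.    -1.   ]] 0.3
```

Lever start: along about 0.19, across about -0.25, and the calibration is consistent. I'll close the fingers and travel above and in front of the knob.

Request:
servo_tool --motion '[{"linear": [0.02, -0.03, 0.02], "yaw": 5}, {"linear": [0.04, -0.06, 0.04], "yaw": 10}, {"linear": [0.06, -0.09, 0.05], "yaw": 15}, {"linear": [0.08, -0.12, 0.05], "yaw": 20}, {"linear": [0.1, -0.15, 0.05], "yaw": 25}, {"linear": [0.12, -0.18, 0.05], "yaw": 30}, {"linear": [0.14, -0.21, 0.05], "yaw": 33}, {"linear": [0.16, -0.24, 0.05], "yaw": 33}, {"linear": [0.18, -0.27, 0.05], "yaw": 33}, {"linear": [0.2, -0.3, 0.05], "yaw": 33}, {"linear": [0.22, -0.33, 0.05], "yaw": 33}, {"linear": [0.24, -0.35, 0.05], "yaw": 33}]' --gripper 1

```text
clock: 1.3
ee_pos: [0.4594, 0.1247, 0.2985]
ee_rot: [0.0, -0.072, 0.997, -0.0]
contact_force: [0.5, 1.0, -0.2]
opening: 0.0
```

Request:
servo_tool --motion '[{"linear": [0.03, -0.03, 0]}, {"linear": [0.06, -0.06, 0]}, {"linear": [0.09, -0.09, 0]}, {"linear": [0.11, -0.12, 0]}, {"linear": [0.12, -0.145, 0]}, {"linear": [0.12, -0.166, 0]}, {"linear": [0.12, -0.166, 0]}, {"linear": [0.12, -0.166, 0]}]'

```text
invalid input
```

```bash
python3 - <<'E'
from h import *
print(sense()['ee_pos'],sense()['contact_force'])
d=optics.snapshot('side'); cv2.imwrite('pics/a.png',cv2.resize(d['image'][130:270,230:410],None,fx=4,fy=4)[:,:,::-1])
E
```

```text
[0.45943494 0.12471449 0.29847386] [ 0.52263993  0.99655193 -0.24586944]
```

View pics/a.png

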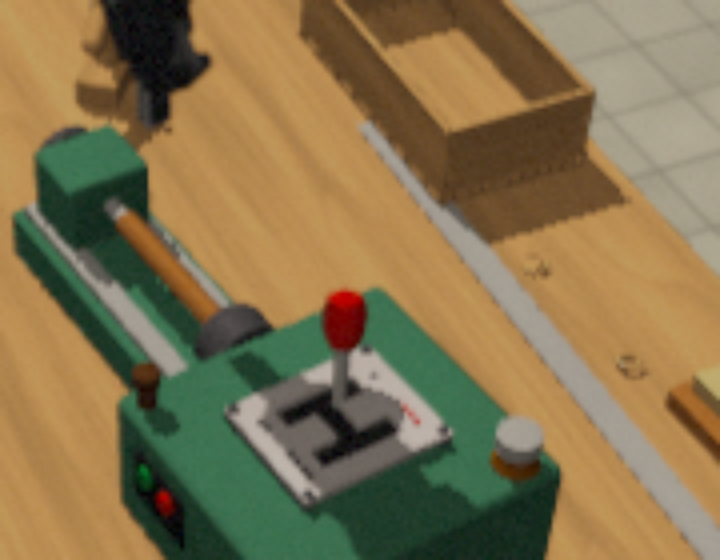

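The move was refused, probably because the yaw was missing. The picture shows the arm still to the left of the lathe, with the knob untouched at crop (345,320).

Request:
servo_tool --motion '[{"linear": [0.03, -0.03, 0], "yaw": 0}, {"linear": [0.06, -0.06, 0], "yaw": 0}, {"linear": [0.09, -0.09, 0], "yaw": 0}, {"linear": [0.11, -0.12, 0], "yaw": 0}, {"linear": [0.12, -0.145, 0], "yaw": 0}, {"linear": [0.12, -0.166, 0], "yaw": 0}, {"linear": [0.12, -0.166, 0], "yaw": 0}, {"linear": [0.12, -0.166, 0], "yaw": 0}]'

```text
clock: 2.02
ee_pos: [0.5787, -0.0396, 0.2979]
ee_rot: [-0.0, -0.072, 0.997, 0.0]
contact_force: [0.1, -0.0, -0.3]
opening: -0.0001
```

```bash
python3 - <<'E'
from h import *
print(sense()['ee_pos'],sense()['contact_force'],sense()['clock'])
d=optics.snapshot('side'); cv2.imwrite('pics/b.png',cv2.resize(d['image'][130:270,230:410],None,fx=4,fy=4)[:,:,::-1])
E
```

```text
[ 0.57869458 -0.03956255  0.2978999 ] [ 0.13575103 -0.00186812 -0.33423526] 2.0167
```

View pics/b.png

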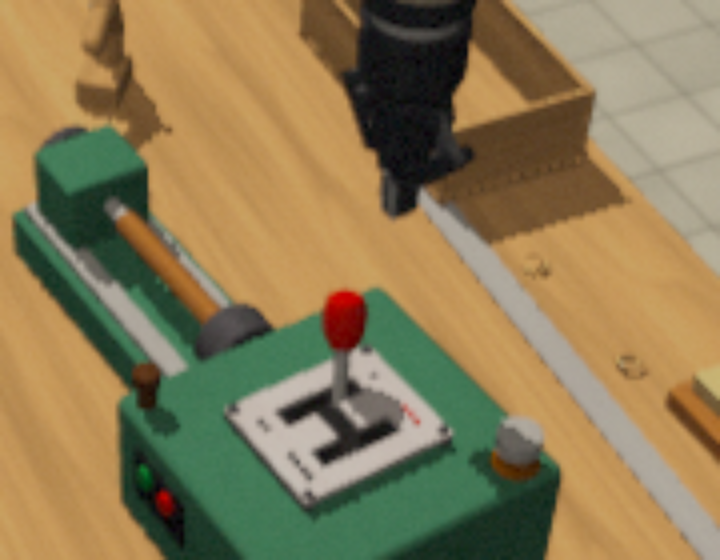

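Request:
servo_tool --motion '[{"linear": [0, 0, -0.03], "yaw": 0}, {"linear": [0, 0, -0.06], "yaw": 0}, {"linear": [0, 0, -0.085], "yaw": 0}, {"linear": [0, 0, -0.103], "yaw": 0}, {"linear": [0, 0, -0.103], "yaw": 0}, {"linear": [-0.003, -0.0005, -0.103], "yaw": 0}, {"linear": [-0.006, -0.001, -0.103], "yaw": 0}, {"linear": [-0.009, -0.0015, -0.103], "yaw": 0}]'

```text
clock: 2.73
ee_pos: [0.5703, -0.04, 0.197]
ee_rot: [0.001, -0.073, 0.997, -0.0]
contact_force: [1.2, -0.5, -0.1]
opening: 0.0001
```

```bash
python3 - <<'E'
from h import *
knob()
d=optics.snapshot('side'); cv2.imwrite('pics/c.png',cv2.resize(d['image'][130:270,230:410],None,fx=4,fy=4)[:,:,::-1])
E
```

```text
side [311 203  11  15 126] [315.68253968 209.3968254 ]
top no knob
knob [-0.0516 -1.0668  1.3171] res [0.] len 1.709 along -0.5 across 0.605
```

View pics/c.png

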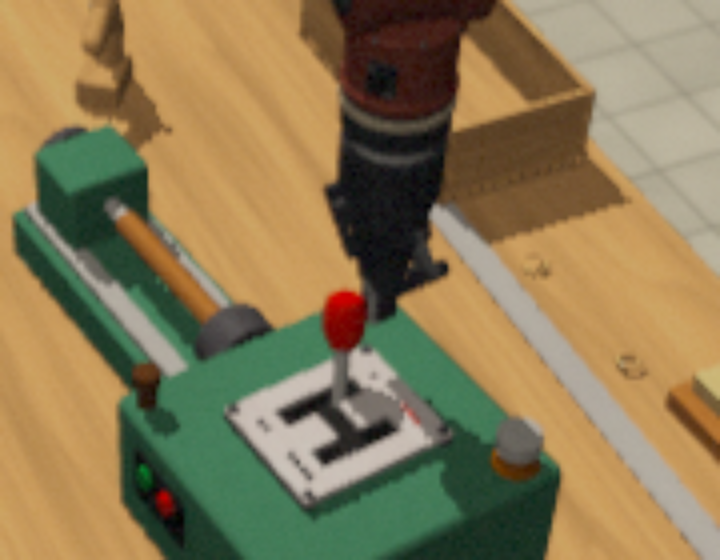

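Fingers are in front of the knob, which has not moved (crop (345,320)). I'll push back along the leg in small steps.

Request:
servo_tool --motion '[{"linear": [-0.003, -0.0004, 0], "yaw": 0}, {"linear": [-0.005, -0.0007, 0], "yaw": 0}, {"linear": [-0.007, -0.001, 0], "yaw": 0}, {"linear": [-0.009, -0.0013, 0], "yaw": 0}, {"linear": [-0.011, -0.0016, 0], "yaw": 0}, {"linear": [-0.013, -0.0019, 0], "yaw": 0}, {"linear": [-0.015, -0.0022, 0], "yaw": 0}, {"linear": [-0.017, -0.0025, 0], "yaw": 0}, {"linear": [-0.019, -0.0028, 0], "yaw": 0}, {"linear": [-0.021, -0.0031, 0], "yaw": 0}, {"linear": [-0.023, -0.0034, 0], "yaw": 0}, {"linear": [-0.025, -0.0037, 0], "yaw": 0}]'

```text
clock: 3.88
ee_pos: [0.5445, -0.044, 0.1953]
ee_rot: [-0.0, -0.073, 0.997, 0.0]
contact_force: [2.3, -0.0, 0.5]
opening: 0.0004
```

```bash
cat >> h.py <<'E'
def knob1(tag):
    d=optics.snapshot('side'); x0,y0,x1,y1=(290,180,375,265); im=d['image'][y0:y1,x0:x1].astype(int)
    m=((im[...,0]>70)&(im[...,1]<.42*im[...,0])&(im[...,2]<.42*im[...,0])).astype(np.uint8)
    k,l,st,c=cv2.connectedComponentsWithStats(m); i=1+np.argmax(st[1:,4])
    p=c[i]+[x0,y0]; o,r=ray(d,p); r/=np.linalg.norm(r); w=o-PIV; b=w@r; t=-b-np.sqrt(max(0,b*b-w@w+.165**2))
    t2=-2*b-t
    for tt in (t,t2):
        v=o+r*tt-PIV; print('knob',(v+PIV).round(4),'along',np.arctan2(v@F,v[2]).round(3),'across',np.arctan2(v@Rt,v[2]).round(3))
    s=sense(); q=s['ee_pos']-G; print(st[i],p.round(1),'clock',s['clock'],'ee',s['ee_pos'].round(4),'tool fwd',(q@F).round(4),'right',(q@Rt).round(4),'f',s['contact_force'].round(1))
    big=cv2.resize(d['image'][160:270,250:400],None,fx=5,fy=5,interpolation=cv2.INTER_CUBIC)[:,:,::-1]
    cv2.imwrite(f'pics/{tag}.png',big)
E
python3 -c "
from h import *
knob1('d')"
```

```text
knob [ 0.5181 -0.0447  0.194 ] along 0.067 across -0.263
knob [0.5749 0.0575 0.0818] along 1.05 across -1.238
[ 15  24  10  15 124] [309.7 211.1] clock 3.9333 ee [ 0.5441 -0.044   0.1953] tool fwd 0.0364 right -0.0397 f [1.6 1.1 1.9]
```

View pics/d.png

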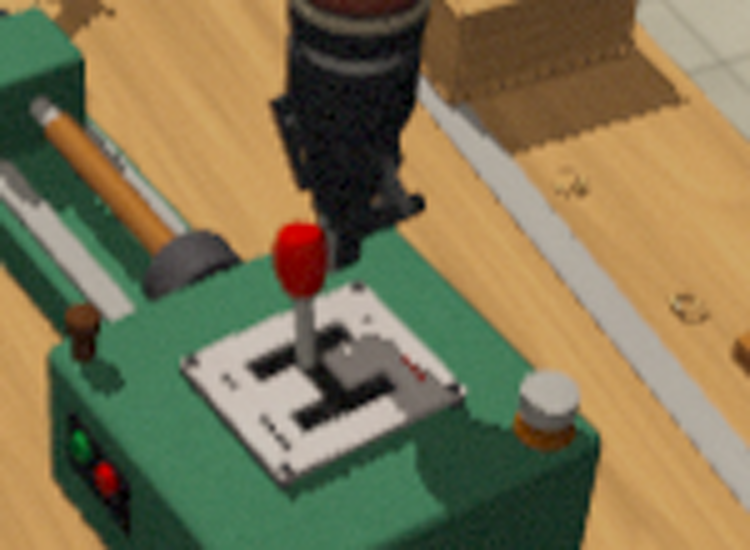

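The knob follows the fingers (crop (302,260)), and along is now about 0.067. About 10.5 mm remains to the lane.

Request:
servo_tool --motion '[{"linear": [-0.002, -0.0003, 0], "yaw": 0}, {"linear": [-0.004, -0.0006, 0], "yaw": 0}, {"linear": [-0.006, -0.0009, 0], "yaw": 0}, {"linear": [-0.008, -0.0012, 0], "yaw": 0}, {"linear": [-0.0095, -0.0014, 0], "yaw": 0}, {"linear": [-0.0105, -0.0015, 0], "yaw": 0}, {"linear": [-0.0105, -0.0015, 0], "yaw": 0}]'

```text
clock: 4.52
ee_pos: [0.534, -0.0455, 0.1953]
ee_rot: [-0.0, -0.073, 0.997, -0.0]
contact_force: [1.8, 0.4, 0.1]
opening: 0.0002
```

```bash
python3 -c "
from h import *
knob1('e')"
```

```text
knob [ 0.5074 -0.0468  0.1945] along -0.002 across -0.259
knob [0.5672 0.0627 0.074 ] along 1.089 across -1.302
[ 12  26  11  15 128] [306.8 212.4] clock 4.5667 ee [ 0.5341 -0.0455  0.1953] tool fwd 0.0263 right -0.0396 f [ 1.6  0.2 -0.1]
```

View pics/e.png

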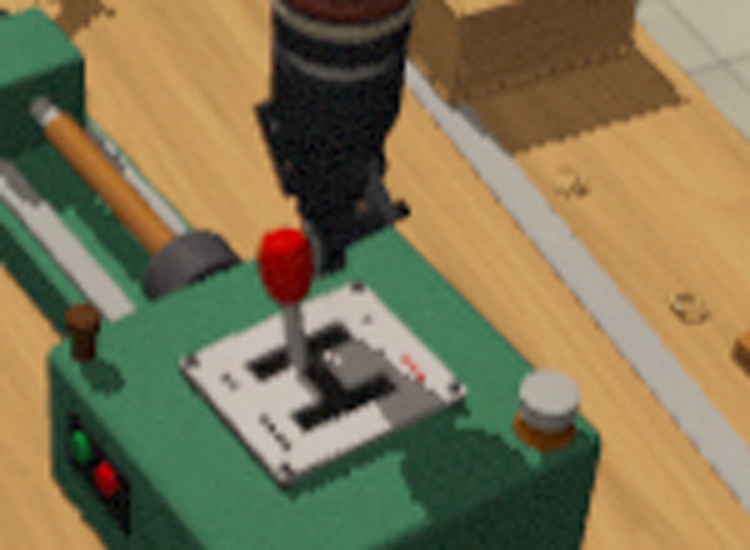

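Along is about 0: the shaft stands at the lane junction, crop (300,362). Next I'll go around to the knob's left side.

Request:
servo_tool --motion '[{"linear": [0.008, 0.0012, 0], "yaw": 0}, {"linear": [0.0148, 0.0022, 0], "yaw": 0}, {"linear": [0.0128, 0.016, 0], "yaw": 0}, {"linear": [0.0105, 0.032, 0], "yaw": 0}, {"linear": [0.0082, 0.0477, 0], "yaw": 0}, {"linear": [0.0082, 0.0477, 0], "yaw": 0}, {"linear": [-0.005, 0.0458, 0], "yaw": 0}, {"linear": [-0.02, 0.0436, 0], "yaw": 0}, {"linear": [-0.0324, 0.0418, 0], "yaw": 0}, {"linear": [-0.0324, 0.0418, 0], "yaw": 0}]'

```text
clock: 5.4
ee_pos: [0.4999, -0.0035, 0.1951]
ee_rot: [-0.001, -0.073, 0.997, 0.0]
contact_force: [0.7, -0.2, -1.0]
opening: 0.0001
```

```bash
python3 -c "
from h import *
knob1('f')"
```

```text
knob [ 0.5068 -0.0467  0.1945] along -0.005 across -0.259
knob [0.5666 0.0629 0.0738] along 1.089 across -1.305
[ 12  26  10  15 124] [306.6 212.5] clock 5.45 ee [ 0.5013 -0.0036  0.1954] tool fwd -0.0001 right -0.0859 f [ 0.7 -0.8  0.1]
```

View pics/f.png

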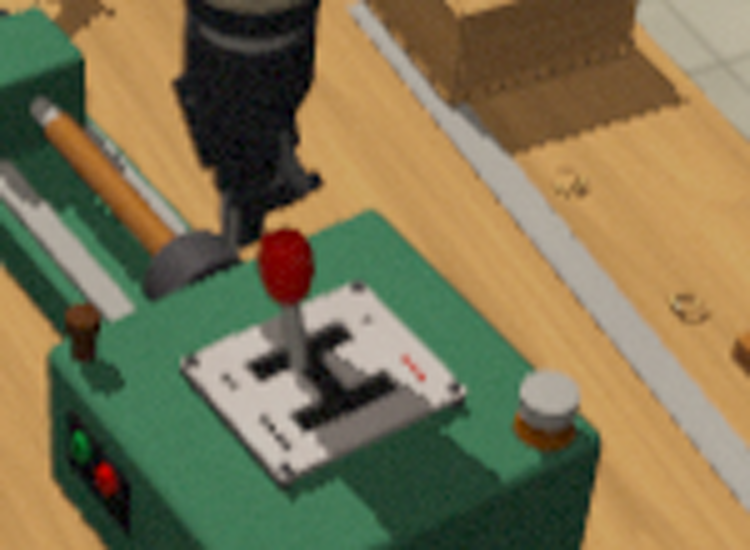

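Request:
servo_tool --motion '[{"linear": [0.0006, -0.004, 0], "yaw": 0}, {"linear": [0.0012, -0.008, 0], "yaw": 0}, {"linear": [0.0014, -0.01, 0], "yaw": 0}, {"linear": [0.0017, -0.012, 0], "yaw": 0}, {"linear": [0.002, -0.014, 0], "yaw": 0}, {"linear": [0.0023, -0.016, 0], "yaw": 0}, {"linear": [0.0026, -0.018, 0], "yaw": 0}, {"linear": [0.0029, -0.02, 0], "yaw": 0}, {"linear": [0.0032, -0.022, 0], "yaw": 0}, {"linear": [0.0035, -0.024, 0], "yaw": 0}]'

```text
clock: 6.28
ee_pos: [0.5054, -0.0278, 0.1953]
ee_rot: [0.0, -0.073, 0.997, 0.0]
contact_force: [-0.7, 1.9, 1.6]
opening: 0.0004
```

```bash
python3 -c "
from h import *
knob1('g')"
```

```text
knob [ 0.5078 -0.057   0.1968] along -0.009 across -0.196
knob [0.5737 0.0624 0.0643] along 1.224 across -1.366
[ 13  27  11  15 122] [308.5 214. ] clock 6.3333 ee [ 0.5055 -0.0281  0.1953] tool fwd 0.0005 right -0.061 f [-0.1  1.5  1.4]
```

It's entering the cross lane at about 1.5 N, so I'll continue.

Request:
servo_tool --motion '[{"linear": [0.0004, -0.003, 0], "yaw": 0}, {"linear": [0.0009, -0.006, 0], "yaw": 0}, {"linear": [0.0013, -0.009, 0], "yaw": 0}, {"linear": [0.0018, -0.012, 0], "yaw": 0}, {"linear": [0.0022, -0.015, 0], "yaw": 0}, {"linear": [0.0026, -0.018, 0], "yaw": 0}, {"linear": [0.0031, -0.021, 0], "yaw": 0}, {"linear": [0.0035, -0.024, 0], "yaw": 0}, {"linear": [0.0039, -0.027, 0], "yaw": 0}, {"linear": [0.0044, -0.03, 0], "yaw": 0}, {"linear": [0.0048, -0.033, 0], "yaw": 0}, {"linear": [0.0053, -0.036, 0], "yaw": 0}]'

```text
clock: 7.33
ee_pos: [0.5112, -0.0642, 0.1961]
ee_rot: [0.001, -0.073, 0.997, -0.0]
contact_force: [-0.5, 1.8, 8.3]
opening: -0.0001
```

```bash
python3 -c "
from h import *
knob1('i')"
```

```text
knob [ 0.5126 -0.0922  0.2   ] along -0.011 across 0.021
knob [0.5972 0.0538 0.0319] along 1.601 across -1.595
[ 20  34  11  14 116] [315.4 220.6] clock 7.3833 ee [ 0.5113 -0.0647  0.196 ] tool fwd 0.001 right -0.0239 f [-0.9  1.6  7.9]
```

View pics/i.png

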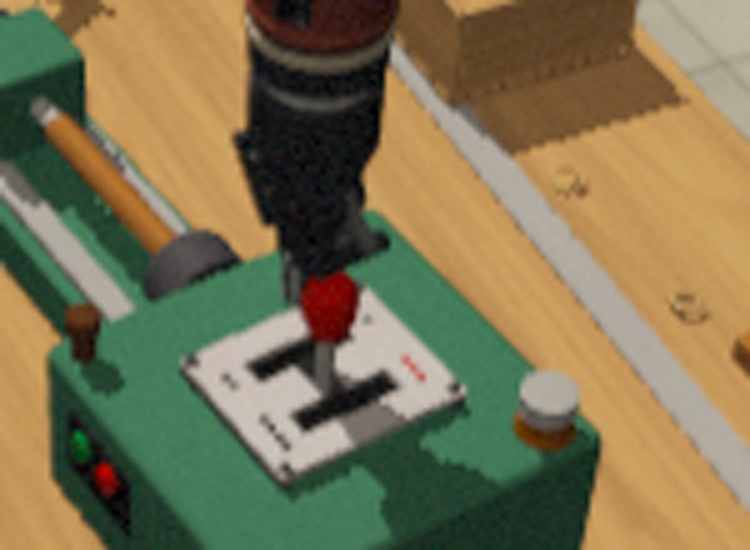

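The knob is at mid lane (across about 0.02). The 8 N upward force suggests the gripper's linkage is touching the knob top. I'll raise 12 mm while backing off a touch, then look.

Request:
servo_tool --motion '[{"linear": [-0.0003, 0.002, 0.004], "yaw": 0}, {"linear": [-0.0003, 0.002, 0.008], "yaw": 0}, {"linear": [-0.0003, 0.002, 0.012], "yaw": 0}, {"linear": [-0.0003, 0.002, 0.012], "yaw": 0}]'

```text
clock: 7.72
ee_pos: [0.5108, -0.0619, 0.2081]
ee_rot: [0.0, -0.073, 0.997, -0.0]
contact_force: [0.3, 0.1, 0.3]
opening: 0.0001
```

```bash
python3 -c "
from h import *
knob1('j')"
```

```text
knob [ 0.5134 -0.0919  0.2   ] along -0.005 across 0.02
knob [0.5977 0.0535 0.0328] along 1.592 across -1.588
[ 21  34  11  14 122] [315.6 220.4] clock 7.7667 ee [ 0.5107 -0.0618  0.2078] tool fwd 0.0008 right -0.0269 f [ 0.8 -0.4 -0.3]
```

View pics/j.png

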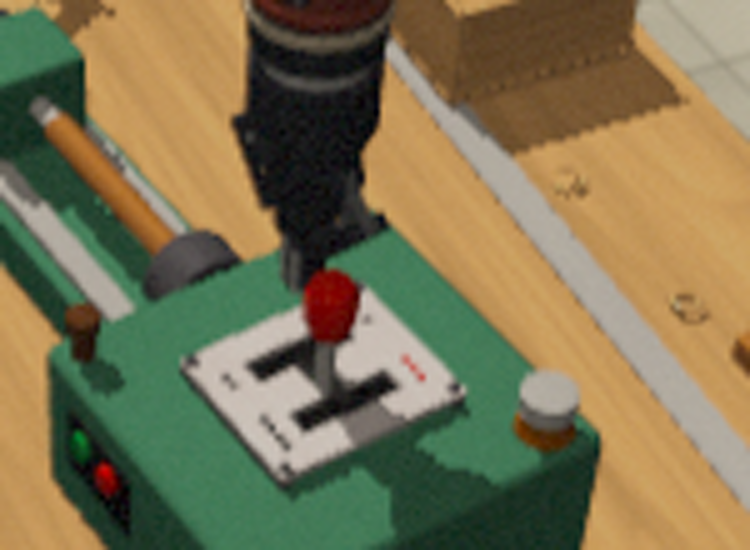

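Force has cleared and the knob is unchanged (crop (332,305)). I'll continue to the right.

Request:
servo_tool --motion '[{"linear": [0.0004, -0.003, 0], "yaw": 0}, {"linear": [0.0009, -0.006, 0], "yaw": 0}, {"linear": [0.0013, -0.009, 0], "yaw": 0}, {"linear": [0.0018, -0.012, 0], "yaw": 0}, {"linear": [0.0022, -0.015, 0], "yaw": 0}, {"linear": [0.0026, -0.018, 0], "yaw": 0}, {"linear": [0.0031, -0.021, 0], "yaw": 0}, {"linear": [0.0035, -0.024, 0], "yaw": 0}, {"linear": [0.0039, -0.027, 0], "yaw": 0}, {"linear": [0.0044, -0.03, 0], "yaw": 0}]'

```text
clock: 8.6
ee_pos: [0.5147, -0.0919, 0.2072]
ee_rot: [-0.0, -0.073, 0.997, 0.0]
contact_force: [-1.1, 0.9, -0.7]
opening: 0.0003
```

```bash
python3 -c "
from h import *
knob1('k')"
```

```text
knob [ 0.5166 -0.1179  0.1973] along -0.009 across 0.18
knob [0.6122 0.0412 0.0084] along 1.796 across -1.8
[ 25  40  12  14 120] [320.7 226.6] clock 8.65 ee [ 0.5148 -0.0924  0.2072] tool fwd 0.0005 right 0.004 f [ 0.1  1.2 -1. ]
```

View pics/k.png

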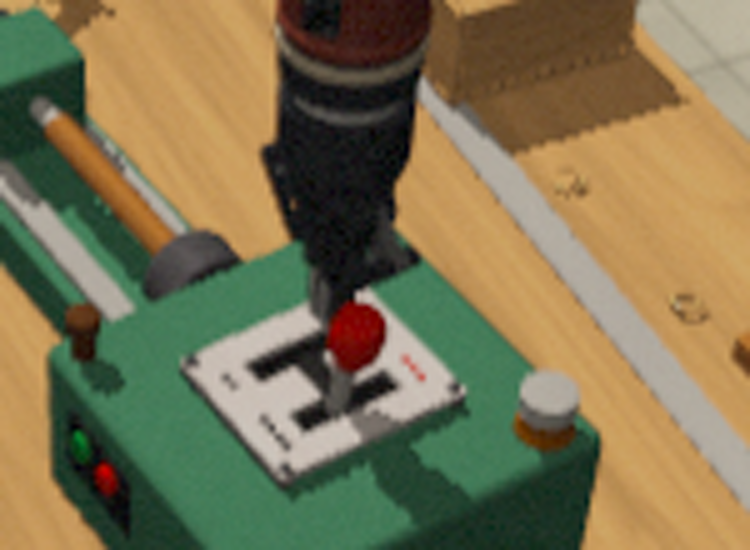

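Across is about 0.18. I'll push another 10.5 mm slowly and hold.

Request:
servo_tool --motion '[{"linear": [0.0003, -0.002, 0], "yaw": 0}, {"linear": [0.0006, -0.004, 0], "yaw": 0}, {"linear": [0.0009, -0.006, 0], "yaw": 0}, {"linear": [0.0012, -0.008, 0], "yaw": 0}, {"linear": [0.0014, -0.0095, 0], "yaw": 0}, {"linear": [0.0015, -0.0105, 0], "yaw": 0}, {"linear": [0.0015, -0.0105, 0], "yaw": 0}, {"linear": [0.0015, -0.0105, 0], "yaw": 0}, {"linear": [0.0015, -0.0105, 0], "yaw": 0}]'

```text
clock: 9.4
ee_pos: [0.5163, -0.1021, 0.2073]
ee_rot: [0.0, -0.073, 0.997, -0.0]
contact_force: [-0.1, 1.9, -1.1]
opening: -0.0002
```

```bash
python3 -c "
from h import *
knob1('l')"
```

```text
knob [ 0.5182 -0.1285  0.195 ] along -0.009 across 0.246
knob [ 0.6176  0.0345 -0.0013] along 1.863 across -1.898
[ 28  43  11  14 116] [322.8 229.4] clock 9.45 ee [ 0.5163 -0.1021  0.2074] tool fwd 0.0005 right 0.0139 f [-0.2  0.6 -0.6]
```

View pics/l.png

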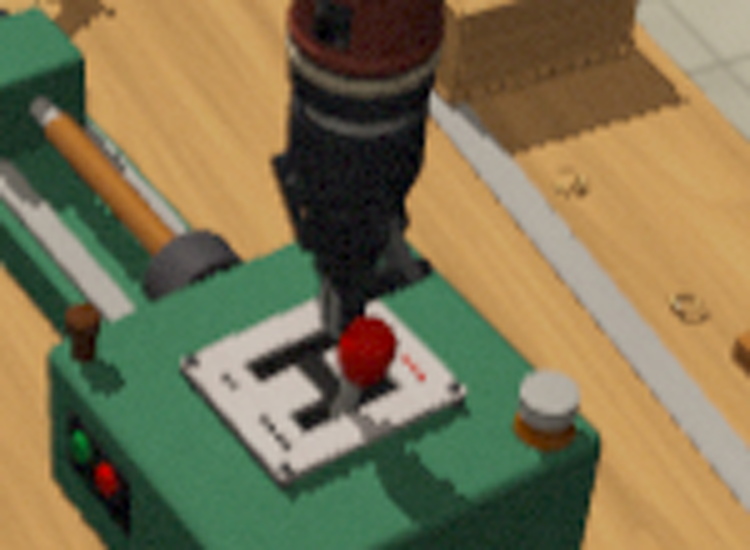

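Across is about 0.246 and along about 0, so step 1 is met. Next I'll go around to behind the knob.

Request:
servo_tool --motion '[{"linear": [-0.001, 0.007, 0], "yaw": 0}, {"linear": [-0.0022, 0.0148, 0], "yaw": 0}, {"linear": [-0.0022, 0.0148, 0], "yaw": 0}, {"linear": [-0.017, 0.0126, 0], "yaw": 0}, {"linear": [-0.032, 0.0104, 0], "yaw": 0}, {"linear": [-0.0438, 0.0087, 0], "yaw": 0}, {"linear": [-0.0438, 0.0087, 0], "yaw": 0}, {"linear": [-0.0418, -0.005, 0], "yaw": 0}, {"linear": [-0.0398, -0.019, -0.005], "yaw": 0}, {"linear": [-0.0379, -0.0319, -0.01], "yaw": 0}, {"linear": [-0.0379, -0.0319, -0.01], "yaw": 0}]'

```text
clock: 10.37
ee_pos: [0.479, -0.1358, 0.1965]
ee_rot: [-0.0, -0.072, 0.997, -0.0]
contact_force: [-0.3, 0.2, 0.2]
opening: 0.0
```

```bash
python3 -c "
from h import *
knob1('m')"
```

```text
knob [ 0.5147 -0.1415  0.1913] along -0.043 across 0.325
knob [ 0.6188  0.0278 -0.0166] along 1.975 across -2.047
[30 51  9  6 24] [323.8 233.8] clock 10.4167 ee [ 0.4786 -0.1348  0.1967] tool fwd -0.0415 right 0.0407 f [ 0.5  0.3 -0.3]
```

View pics/m.png

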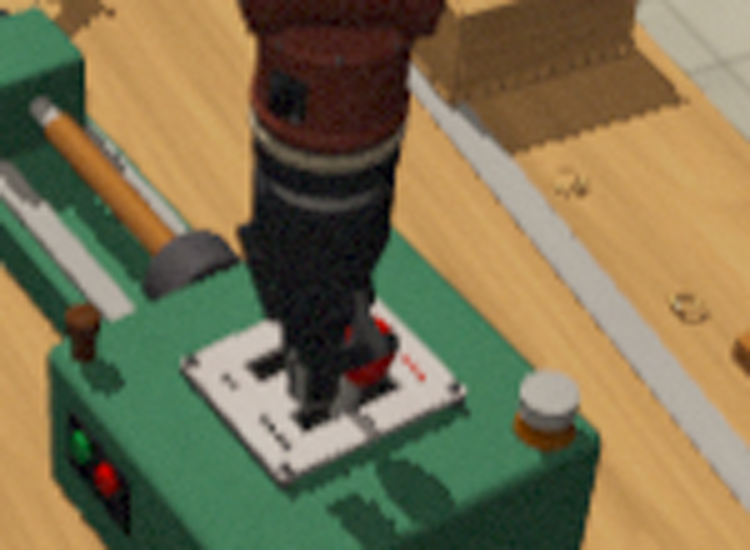

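The knob is partly hidden, but its right edge at crop 397 hasn't moved. I'll push forward.

Request:
servo_tool --motion '[{"linear": [0.005, 0.0007, 0], "yaw": 0}, {"linear": [0.009, 0.0013, 0], "yaw": 0}, {"linear": [0.011, 0.0016, 0], "yaw": 0}, {"linear": [0.013, 0.0019, 0], "yaw": 0}, {"linear": [0.015, 0.0022, 0], "yaw": 0}, {"linear": [0.0175, 0.0026, 0], "yaw": 0}, {"linear": [0.02, 0.0029, 0], "yaw": 0}, {"linear": [0.0225, 0.0033, 0], "yaw": 0}, {"linear": [0.025, 0.0036, 0], "yaw": 0}, {"linear": [0.0275, 0.004, 0], "yaw": 0}, {"linear": [0.03, 0.0044, 0], "yaw": 0}]'

```text
clock: 11.33
ee_pos: [0.5086, -0.1296, 0.1973]
ee_rot: [-0.0, -0.073, 0.997, -0.0]
contact_force: [-1.1, -0.4, 1.6]
opening: 0.0001
```

```bash
python3 -c "
from h import *
knob1('n')"
```

```text
knob [ 0.5318 -0.1379  0.1914] along 0.068 across 0.318
knob [ 0.632   0.0205 -0.0021] along 1.843 across -1.959
[35 48  9  7 35] [328.5 231.1] clock 11.3833 ee [ 0.509  -0.1296  0.1973] tool fwd -0.0107 right 0.04 f [-0.7 -0.3  0.6]
```

View pics/n.png

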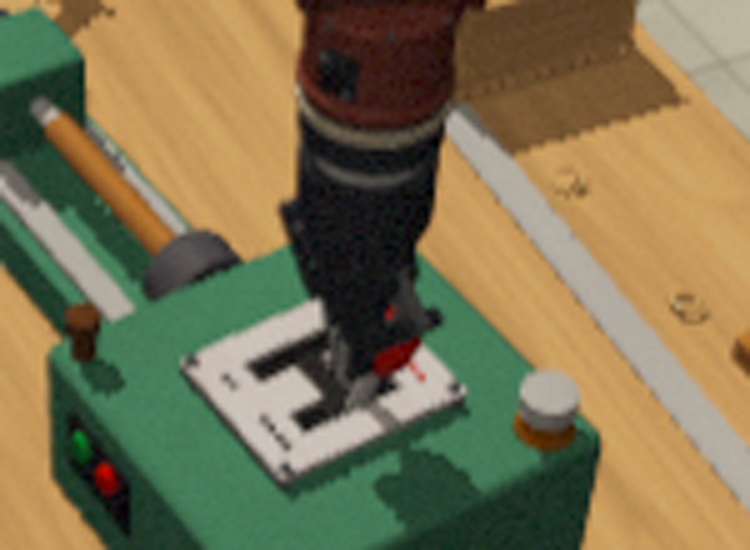

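The knob is moving forward at a low force. Another 18 mm.

Request:
servo_tool --motion '[{"linear": [0.0025, 0.0004, 0], "yaw": 0}, {"linear": [0.005, 0.0007, 0], "yaw": 0}, {"linear": [0.0075, 0.0011, 0], "yaw": 0}, {"linear": [0.01, 0.0015, 0], "yaw": 0}, {"linear": [0.0125, 0.0018, 0], "yaw": 0}, {"linear": [0.015, 0.0022, 0], "yaw": 0}, {"linear": [0.0165, 0.0024, 0], "yaw": 0}, {"linear": [0.018, 0.0026, 0], "yaw": 0}]'

```text
clock: 12.05
ee_pos: [0.5264, -0.127, 0.1971]
ee_rot: [-0.0, -0.073, 0.997, 0.0]
contact_force: [-1.4, -0.8, -0.9]
opening: 0.0004
```

```bash
python3 -c "
from h import *
knob1('o')"
```

```text
knob [ 0.5511 -0.1335  0.1893] along 0.195 across 0.313
knob [0.6446 0.0099 0.0145] along 1.712 across -1.826
[40 45  9  8 43] [333.6 228.7] clock 12.1 ee [ 0.5267 -0.127   0.1972] tool fwd 0.0072 right 0.0399 f [-1.9 -0.3 -0.8]
```

View pics/o.png

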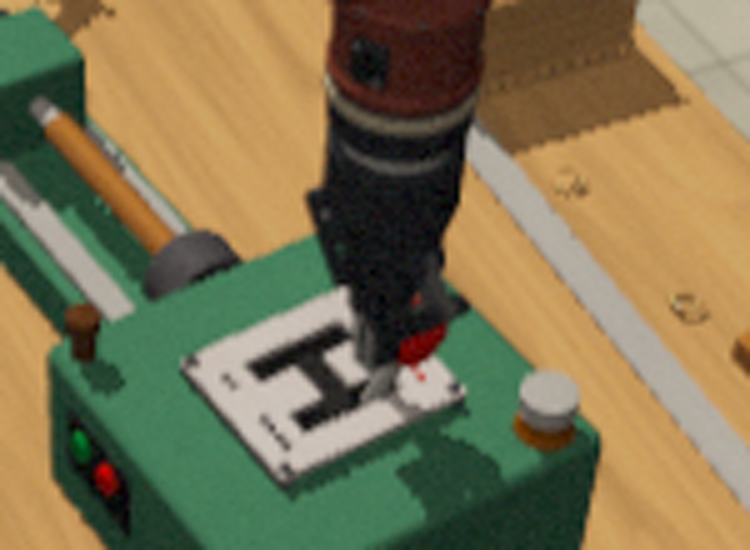

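Request:
servo_tool --motion '[{"linear": [0.0015, 0.0002, 0], "yaw": 0}, {"linear": [0.003, 0.0004, 0], "yaw": 0}, {"linear": [0.0045, 0.0006, 0], "yaw": 0}, {"linear": [0.006, 0.0009, 0], "yaw": 0}, {"linear": [0.007, 0.001, 0], "yaw": 0}, {"linear": [0.008, 0.0012, 0], "yaw": 0}]'

```text
clock: 12.6
ee_pos: [0.5345, -0.1258, 0.1973]
ee_rot: [-0.0, -0.073, 0.997, -0.0]
contact_force: [-2.0, -0.1, -1.4]
opening: 0.0003
```

Request:
servo_tool --motion '[{"linear": [0.0007, 0.0001, 0], "yaw": 0}, {"linear": [0.0014, 0.0002, 0], "yaw": 0}, {"linear": [0.002, 0.0003, 0], "yaw": 0}]'

```text
clock: 12.85
ee_pos: [0.5364, -0.1255, 0.1973]
ee_rot: [-0.0, -0.073, 0.997, 0.0]
contact_force: [-1.4, -0.2, -0.3]
opening: 0.0002
```

Still free. I'll creep in 1 mm steps and watch the force.

Request:
servo_tool --motion '[{"linear": [0.0005, 0.0001, 0], "yaw": 0}, {"linear": [0.001, 0.00015, 0], "yaw": 0}, {"linear": [0.0015, 0.0002, 0], "yaw": 0}]'

```text
clock: 13.1
ee_pos: [0.5377, -0.1253, 0.1972]
ee_rot: [-0.0, -0.073, 0.997, 0.0]
contact_force: [-3.3, -0.7, -1.4]
opening: 0.0002
```

```bash
python3 -c "
from h import *
knob1('p')"
```

```text
knob [ 0.5629 -0.1305  0.1868] along 0.273 across 0.31
knob [0.6511 0.0025 0.025 ] along 1.638 across -1.712
[42 43 10  9 47] [336.6 227.4] clock 13.15 ee [ 0.5377 -0.1253  0.1972] tool fwd 0.0183 right 0.0399 f [-4.   0.2 -0.9]
```

View pics/p.png

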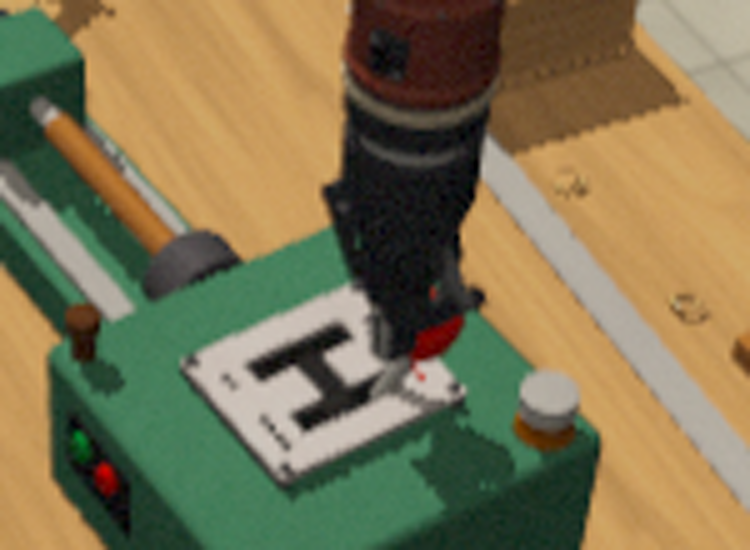

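Force is starting to rise (about 3–4 N), so it's near the end stop. A further creep.

Request:
servo_tool --motion '[{"linear": [0.0004, 0.0001, 0], "yaw": 0}, {"linear": [0.0007, 0.0001, 0], "yaw": 0}]'

```text
clock: 13.32
ee_pos: [0.5381, -0.1252, 0.1971]
ee_rot: [-0.001, -0.073, 0.997, 0.0]
contact_force: [-4.7, -0.6, -1.4]
opening: 0.0001
```

Request:
servo_tool --motion '[{"linear": [0.0004, 0.0001, 0], "yaw": 0}, {"linear": [0.0007, 0.0001, 0], "yaw": 0}]'

```text
clock: 13.48
ee_pos: [0.5385, -0.1252, 0.1971]
ee_rot: [-0.001, -0.073, 0.997, -0.0]
contact_force: [-7.1, -1.5, -0.7]
opening: -0.0002
```

Request:
servo_tool --motion '[{"linear": [0.0005, 0.0001, 0], "yaw": 0}, {"linear": [0.001, 0.0001, 0], "yaw": 0}, {"linear": [0.001, 0.0001, 0], "yaw": 0}, {"linear": [0.001, 0.0001, 0], "yaw": 0}]'

```text
clock: 13.82
ee_pos: [0.5388, -0.1251, 0.197]
ee_rot: [-0.002, -0.073, 0.997, -0.0]
contact_force: [-8.9, -1.4, 0.8]
opening: -0.0001
```

It's firmly on the stop at about 9 N. I'll retreat straight back, then up and toward the robot.

Request:
servo_tool --motion '[{"linear": [-0.003, -0.0004, 0], "yaw": 0}, {"linear": [-0.012, -0.0017, 0], "yaw": 0}, {"linear": [-0.03, -0.0044, 0], "yaw": 0}, {"linear": [-0.05, -0.0073, 0.005], "yaw": 0}, {"linear": [-0.07, -0.01, 0.03], "yaw": 0}, {"linear": [-0.1, -0.0145, 0.06], "yaw": 0}, {"linear": [-0.13, -0.019, 0.08], "yaw": 0}, {"linear": [-0.15, -0.022, 0.1], "yaw": 0}, {"linear": [-0.17, 0.01, 0.1], "yaw": 0}, {"linear": [-0.19, 0.04, 0.1], "yaw": 0}, {"linear": [-0.2, 0.075, 0.1], "yaw": 0}, {"linear": [-0.2, 0.11, 0.1], "yaw": 0}]'

```text
clock: 14.82
ee_pos: [0.3385, -0.0142, 0.2979]
ee_rot: [0.001, -0.072, 0.997, -0.0]
contact_force: [1.2, -0.4, -0.1]
opening: 0.0003
```

```bash
python3 -c "
from h import *
knob1('q'); knob()
d=optics.snapshot('top'); cv2.imwrite('pics/qt.png',cv2.resize(d['image'][140:280,260:440],None,fx=4,fy=4)[:,:,::-1])"
```

```text
knob [ 0.5664 -0.1202  0.1881] along 0.301 across 0.249
knob [0.6494 0.0055 0.0371] along 1.556 across -1.542
[ 41  38  12  14 123] [336.  224.4] clock 14.8667 ee [ 0.3387 -0.0089  0.2979] tool fwd -0.1618 right -0.1041 f [-3.2  1.7  0.2]
side [331 218  12  14 125] [336.024 224.424]
top [323 176  11  12  99] [327.96969697 181.33333333]
knob [ 0.5646 -0.1233  0.1918] res [0.0003 0.0003] len 0.1685 along 0.281 across 0.26
```

View pics/q.png

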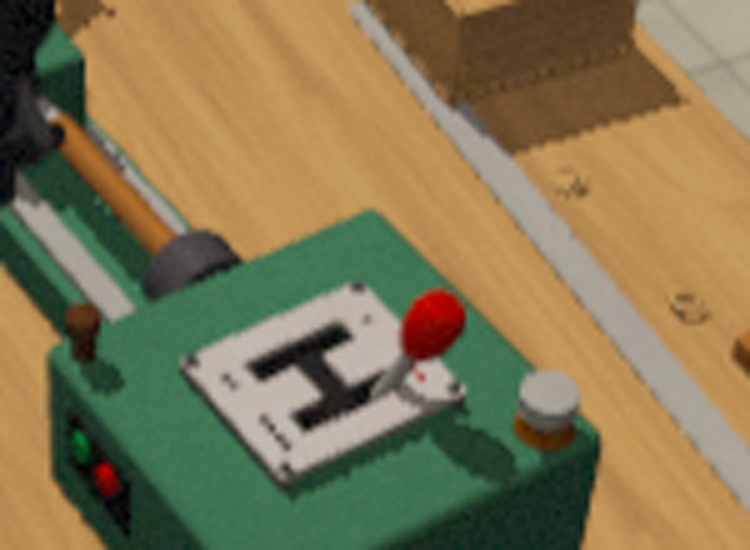

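View pics/qt.png

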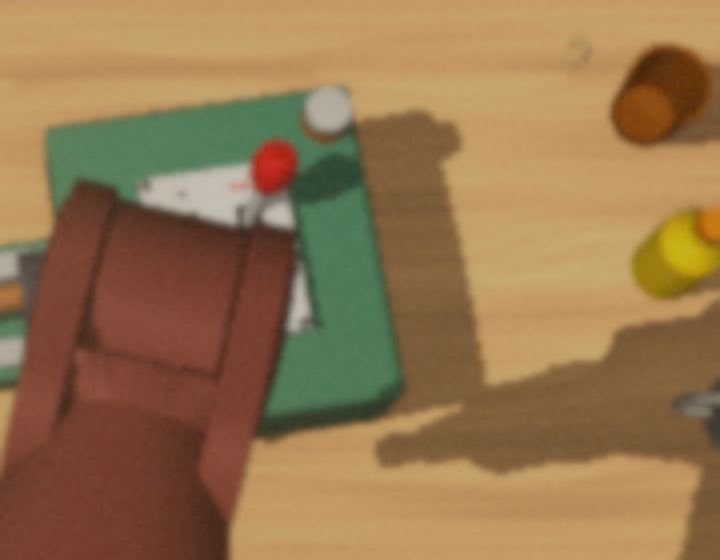

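The lever stands in slot 3: along about 0.28–0.30, across about 0.25, knob at top-crop (274,167) and side-crop (433,325). Peg and wax look undisturbed. I'll let the arm settle, check, and hand in.

Request:
servo_tool --motion '[{"linear": [0, 0, 0], "yaw": 0}, {"linear": [0, 0, 0], "yaw": 0}, {"linear": [0, 0, 0], "yaw": 0}, {"linear": [0, 0, 0], "yaw": 0}, {"linear": [0, 0, 0], "yaw": 0}, {"linear": [0, 0, 0], "yaw": 0}]'

```text
clock: 15.52
ee_pos: [0.3403, -0.0154, 0.2972]
ee_rot: [-0.0, -0.073, 0.997, 0.0]
contact_force: [-0.1, 1.0, -0.8]
opening: -0.0
```

```bash
python3 -c "
from h import *
knob(); s=sense(); print(s['contact_force'],s['qd'].round(3),s['clock'])
print(env.hand_in())"
```

```text
side [331 218  12  14 125] [336.024 224.424]
top [323 176  11  12 100] [328.   181.28]
knob [ 0.5647 -0.1234  0.1919] res [0.0004 0.0004] len 0.1686 along 0.281 across 0.261
[-0.06258001 -0.5476086  -0.0179635 ] [ 0.002 -0.003  0.002 -0.002 -0.001 -0.   ] 15.6167
the job is handed in; nothing more can be done
None
```

The lever is in third gear and the job is handed in; the hand-in reported no verdict. With the fingers shut, I pushed it back to the cross lane, across to the right, then forward onto the hard stop of the third slot. I then withdrew clear of it at about 15.6 s on the clock.

- **Final lever position:** the two-camera measurement gives along about 0.28 and across about 0.26. The side camera alone gives 0.30 and 0.25. The two views differ by about 0.02 rad, and both are inside the limits.
- **Slot 4:** at the crossing, along was estimated at about -0.01, and I only pushed forward from there. The side view was partly hidden during the forward push.
- **Forces:** the highest reading between moves was about 9 N, on the end stop. About 8 N upward also showed mid-crossing, probably the gripper linkage resting on the knob top. I raised the tool 12 mm and it cleared. The robot was clear of everything and still at hand-in, with about 0.5 N measured.
- **Bystanders:** the peg and wax look unmoved in the final pictures. The tumbler and glue are visible there and upright, but I did not measure any of the bystanders. The mug, awl and horse were not checked at the end; no move went near them at low height.
- **Refused call:** one move call was refused as invalid, apparently because I left out the yaw; nothing moved.

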